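# Set the felt press's opening with the wide gauge

### The arm

A 6-joint arm with a two-finger parallel gripper is mounted at the origin on the work surface. World frame = base frame: x ahead of the robot, y to its left, z up, the work surface at z = 0. Lengths are in m, angles in rad, forces in N, time in s.
With the tool pointing down it reaches from about 0.35 to 0.975 m from the base axis. Payload 4.9 kg.
Tool frame: the origin (TCP) lies at the very end of the fingers, on their centre line; the grasp point (between the pads) lies 19 mm behind it; z points along the fingers, x is the direction in which the jaws open and shut, and the axes are right-handed (so a half turn about z gives the same grasp; the last joint's range is limited). The gripper opens to 85 mm and grips with 20 to 120 N. Pads are 22 mm wide; open, the fingers measure 114 mm over their backs; the gripper's body (76 mm by 85 mm) begins 54 mm behind the grasp point. The pads swing forward as they close: fully open they stand 13 mm farther back than shut.
Start: joints at [1.109, 0.053, 1.613, -0, 1.476, -0.119], TCP at [0.21, 0.589, 0.231] pointing down, gripper open.
Joint ranges: [-3.01, 3.01], [-1.01, 2.22], [0.06, 2.58], [-1.02, 4.17], [0.09, 2.62], [-3.14, 3.14]. Speed limits (rad/s): [2.57, 2.57, 3.14, 3.14, 3.14, 3.14].

### API

Orientations are given as a rotation vector (axis times angle).
In Python, from station import ctrl, get_image, calibration, job gives the robot as it stands.
- The arm moves only by the tool jog_arm, never from a script. Its argument "deltas" is a list of rows, each a list of 3 entries, a list of its own where there are three numbers: the turn, a rotation vector about the tool's x, y, z in degrees, then the shift along the tool's x, y, z in m, then the finger opening in m, from 0 to 0.0854. In form: [[[ax, ay, az], [tx, ty, tz], gripper], ...]. A call has 1 to 12 rows; each row is the pose to reach, as a shift and turn from the pose commanded when the call began, along the tool's axes at that moment; what a row does not reach only later rows make up. A row lasts 1/12 s, in which the tool goes at most 41.7 mm and 7.16 degrees, less where a joint would pass 70% of its speed; a pose out of reach is approached as far as the arm can. A call with a gripper value outside its range is refused whole. The fingers move at their own pace and stop on an object; "squeeze" is the grip in N (left out, the last holds). Time passes only in rows, so rows that repeat a pose let the fingers close. It gives the time, the measured TCP pose, the force and the opening at its end, in the units of the state.
- ctrl.get_obs(): the state, without advancing time (a new reading comes with each control period).
- get_image(name): name is "scene" or "top" or "wrist"; returns the picture (420x560x3 uint8, red, green, blue); there is no depth.
- calibration(name): a dict with "mtx" (3x3 intrinsics, pixels), "k1" (the pictures are not rectified: a ray, as slopes to the right and down, at radius r is drawn at 1 + k1 r^2 times it, then the intrinsics apply), "origin" and "rotation" of the camera in the world; the wrist camera has in their place "tool_from_camera" (4x4, takes a point from camera to tool coordinates, whose origin is the TCP and whose axes are the tool frame's). Camera axes: x right, y up, looking along -z (the intrinsics and any distortion apply to the point x, -y, -z); pixel columns grow to the right and rows downward; lengths in m; the calibration is good to about 2 mm. A picture is of the moment at which its call begins: read the wrist's pose just before it. calibration takes no time and is no camera call.
- job.finish_job(): hands the job in, once; it reports no verdict.
The state is a dict: "t": time; "q": joint angles; "dq": joint speeds; "effort": joint torques, N m; "tool_pos": TCP position; "tool_rot": TCP orientation; "contact_force": force on the tool from outside, world axes, zero at the start; "wrist_torque": the same for the moment, N m; "opening": finger opening in m.
Only numpy, scipy, OpenCV 4.12 (cv2) and the standard library are available. Lean on these libraries where they do the work, as an engineer would, in place of code of your own. Each camera call takes 0.05 s, during which the arm holds its last target.

### The job

Set the opening of the felt press. First move the clover cutting die from the press's infeed into the open wooden tray; then slide the wide gauge flat under the raised platen, straight between the guide rails, until the line across its blade is level with the platen's front edge, and only then push the platen down until it rests on the blade. Leave the gauge in the press and the other things on the table where they are.

Things in the scene. Friction and masses are not known exactly. Their poses are not given: they have to be found in the camera images.
- press: Hand press, fixed, turned up to 17 degrees. Grey base, steel bed 200 mm wide (y), top 30 mm above the table. Origin at table level below the middle of the platen's front edge; x points away from the robot, into the press; the bed runs from x = -170 mm (infeed end) to +130. Two guide posts, up to 24 mm thick, stand at x = 70, y = +-78 mm, 145 mm above the table.
- throat (a point): Point on the bed (30 mm above the table) below the middle of the platen's front edge; axes as the press (x into the press, z up). Two low dark guide rails, 8 mm high and 8 mm wide, run on the bed along x from -30 to +85 mm, with 60 mm clear between them, centred on y = 0.
- platen (a joint): How far the platen is pushed down (m): 0 fully raised, 28 mm clear above the bed; 10 mm clear reads 0.018; end stop at 0.026. Starts at 0 to 0.008. Aluminium plate, 100 mm (x = 0 to 100 of the press) x 196 x 20 mm. Stiff (about 8 N to push down), stays where it is left.
- knob_top (a point): Centre of the top of the black round push knob (48 mm across, 12 mm thick, on a stem) in the middle of the platen, 50 mm above the platen's underside and 50 mm behind its front edge; moves with the platen.
- wide_gauge: Wide gauge, lying flat: aluminium blade 140 x 50 x 10 mm, with an upright wooden grip on it, 40 (x) x 20 (y) mm, from 10 to 44 mm above the underside. Origin on the underside below the grip's centre; x points to the blade's tip, 85 mm ahead; back end at x = -55 mm. A black line crosses the blade at x = 40 mm, 45 mm from the tip. 0.22 kg.
- wide_gauge_line (a point): Middle of the black line across the wide gauge's blade, taken at the blade's underside; axes as the gauge.
- die: Plywood cutting die, a block 80 x 40 x 26 mm (x, y, z) with a low steel clover on top (3 mm), lying on the press's infeed in front of the rails. Origin in the centre of its underside. About 0.12 kg.
- tray: Open wooden tray, 160 x 130 mm (x, y) outside, 32 mm high, walls and floor 6 mm. Origin in the centre of its underside.
- narrow_gauge: Other gauge: same length and grip as the wide one but its blade no wider than the grip (blade 140 x 20 x 10 mm, aluminium, wooden grip 40 x 20 x 34 mm). Origin under the grip, x towards the tip. Not needed; a bystander.
- mug: White mug, 80 mm across, 90 mm high, handle at its +y. Origin under its centre. Bystander.
- bottle: White glue bottle, 56 mm across, 150 mm high, origin under its centre. Bystander.
- jar: Clear jar with a steel lid, 64 mm across, 90 mm high, origin under its centre. Bystander.
- glue_gun: White glue gun lying on its side, barrel about 150 mm along its x (nozzle +x), handle to -y, 34 mm high. Origin on the table under the barrel. Bystander.
- brush: Brush lying on the table, about 200 mm long. Bystander.
Things that resemble listed ones, but are neither listed nor needed, are in the scene too. Of the things that look like the die, the largest one is meant. What is shaped like the wide_gauge but green is not meant.

How it is judged:
By the outcome, as a careful person would: the job done as asked, in the order asked, and still so for the second after the job is handed in, with the robot touching nothing.
It also fails if it takes over 72 s, if anything falls off the work surface, if the arm or the gripper's body presses on something with over 40 N, if the wrist force passes 120 N, or if a joint passes its speed limit or range.

## Working session

There is one attempt and no reset: what is moved stays moved. The work goes in short steps, Python scripts to look and compute and a tool call to move; the robot and the scene stay as the last step left them, time stands still between calls to the robot, and variables do not carry over. Pictures are saved under pics/ and viewed, and the job is handed in when it is done.

Besides the shell and the picture viewer there is one more tool, called as a command line: name --argument value ..., lists and objects as JSON in quotes. jog_arm: Moves the arm, as the interface text tells. Its arguments: {"type":"object","properties":{"deltas":{"type":"array","items":{"type":"array"}},"squeeze":{"type":"number"}},"required":["deltas"]}

```bash
ls; mkdir -p pics
python3 - <<'E'
from station import ctrl,get_image,calibration,job
import cv2,json
o=ctrl.get_obs();print(o)
for n in ("scene","top","wrist"):
    im=get_image(n);cv2.imwrite(f"pics/{n}0.png",cv2.cvtColor(im,cv2.COLOR_RGB2BGR));print(n,calibration(n))
E
```

```text
pics
{'t': 0.0, 'q': array([ 1.10897731e+00,  5.33694227e-02,  1.61431399e+00,  4.34752067e-06,
        1.47604215e+00, -1.18950660e-01]), 'dq': array([-0.000876  , -0.00190889,  0.00151367, -0.00101367,  0.00324968,
       -0.0004715 ]), 'effort': array([ 5.50229543e-04, -3.93697286e+01, -3.70171773e+01, -2.33061082e-04,
        7.05918777e-03,  3.35082788e-06]), 'tool_pos': array([0.2097994 , 0.58805228, 0.23004332]), 'tool_rot': array([ 2.5670201 ,  1.80932643, -0.00295048]), 'contact_force': array([-0.98945715,  1.12956493, -0.18286103]), 'wrist_torque': array([0.04597633, 0.04435632, 0.00716086]), 'opening': 0.08565798303737988}
scene {'mtx': array([[410.47908232,   0.        , 278.10259871],
       [  0.        , 410.47908232, 206.65934976],
       [  0.        ,   0.        ,   1.        ]]), 'k1': -0.11458004368667536, 'origin': array([ 1.41426   , -0.31699954,  0.71654808]), 'rotation': array([0.87273673, 0.60374852, 1.11761907])}
top {'mtx': array([[410.97327362,   0.        , 281.39279624],
       [  0.        , 410.97327362, 210.92646499],
       [  0.        ,   0.        ,   1.        ]]), 'k1': -0.074514604025906, 'origin': array([ 0.24792267, -0.0022055 ,  1.33655312]), 'rotation': array([ 0.13658271, -0.15308186, -1.54776808])}
wrist {'mtx': array([[300.69770506,   0.        , 283.13153243],
       [  0.        , 300.69770506, 208.88767128],
       [  0.        ,   0.        ,   1.        ]]), 'k1': -0.0406366250104107, 'tool_from_camera': array([[ 9.99999490e-01, -6.79073318e-04, -7.47604623e-04,
        -4.97709616e-04],
       [-8.69332424e-04, -9.55533464e-01, -2.94881404e-01,
        -7.46779830e-02],
       [-5.14115142e-04,  2.94881904e-01, -9.55533567e-01,
        -1.42001122e-01],
       [ 0.00000000e+00,  0.00000000e+00,  0.00000000e+00,
         1.00000000e+00]])}
```

View pics/scene0.png

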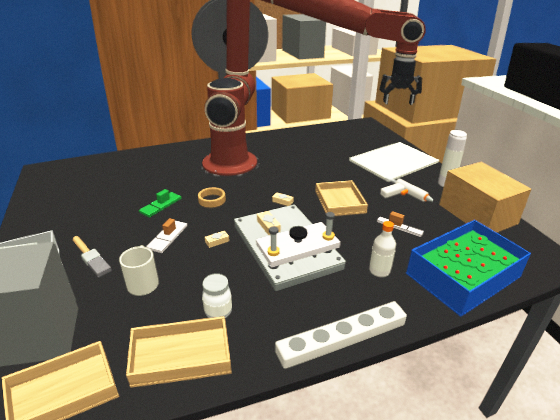

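View pics/top0.png

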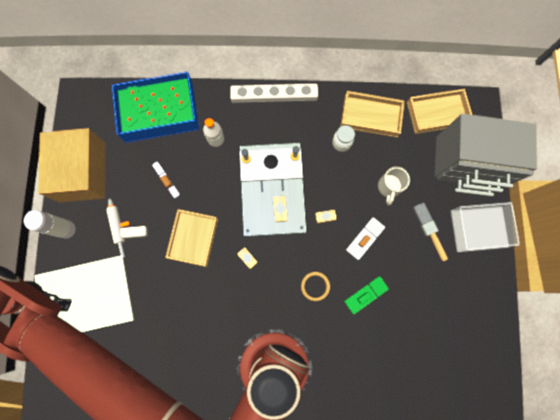

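View pics/wrist0.png

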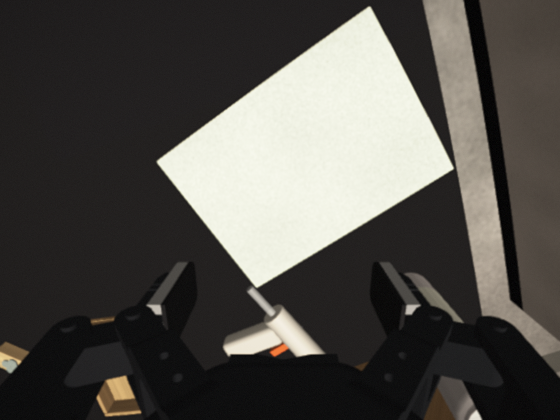

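The top view shows:
- **Press**: about (272,190).
- **Die-like blocks**: (280,208) on the infeed, plus small ones at (326,216) and (247,258).
- **Trays**: wooden ones at (191,238), (373,113) and (440,110), and a grey bin at (485,227).
- **Gauges**: white wide one at (366,238), green at (367,295), narrow at (166,180).

Next I'll take crops and measure.

```bash
cat > h.py <<'E'
import numpy as np,cv2
from scipy.spatial.transform import Rotation as R
from station import ctrl,get_image,calibration,job
def cam(n,obs=None):
    c=calibration(n);K=c["mtx"];k=c["k1"]
    if n=="wrist":
        T=np.eye(4);T[:3,:3]=R.from_rotvec(obs["tool_rot"]).as_matrix();T[:3,3]=obs["tool_pos"]
        M=T@c["tool_from_camera"]
    else:
        M=np.eye(4);M[:3,:3]=R.from_rotvec(c["rotation"]).as_matrix();M[:3,3]=c["origin"]
    return K,np.array([k,0,0,0,0.]),M
F=np.diag([1,-1,-1.])
def proj(C,P):
    K,d,M=C;P=np.atleast_2d(np.array(P,float));Rcw=F@M[:3,:3].T
    return cv2.projectPoints(P,cv2.Rodrigues(Rcw)[0],-Rcw@M[:3,3],K,d)[0][:,0]
def unproj(C,px,z):
    K,d,M=C;px=np.atleast_2d(np.array(px,float))
    u=cv2.undistortPoints(px[:,None],K,d)[:,0]
    r=(M[:3,:3]@F@np.c_[u,np.ones(len(u))].T).T
    s=(z-M[2,3])/r[:,2]
    return M[:3,3]+r*s[:,None]
def save(n,im): cv2.imwrite("pics/"+n+".png",cv2.cvtColor(im,cv2.COLOR_RGB2BGR))
E
python3 - <<'E'
import cv2
t=cv2.imread("pics/top0.png");s=cv2.imread("pics/scene0.png")
def crop(i,x0,y0,x1,y1,f,n): cv2.imwrite("pics/"+n+".png",cv2.resize(i[y0:y1,x0:x1],None,fx=f,fy=f,interpolation=cv2.INTER_CUBIC))
crop(t,160,135,320,255,5,"c1")
crop(t,310,80,480,200,4.7,"c2")
crop(t,310,190,430,280,6,"c4")
crop(s,190,180,350,290,5,"c3")
E
```

```text
(no output)
```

View pics/c1.png

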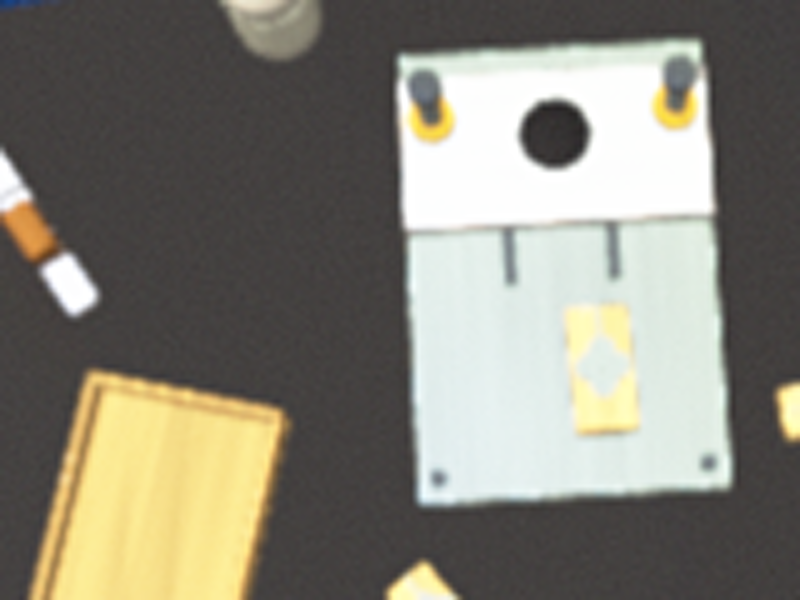

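View pics/c2.png

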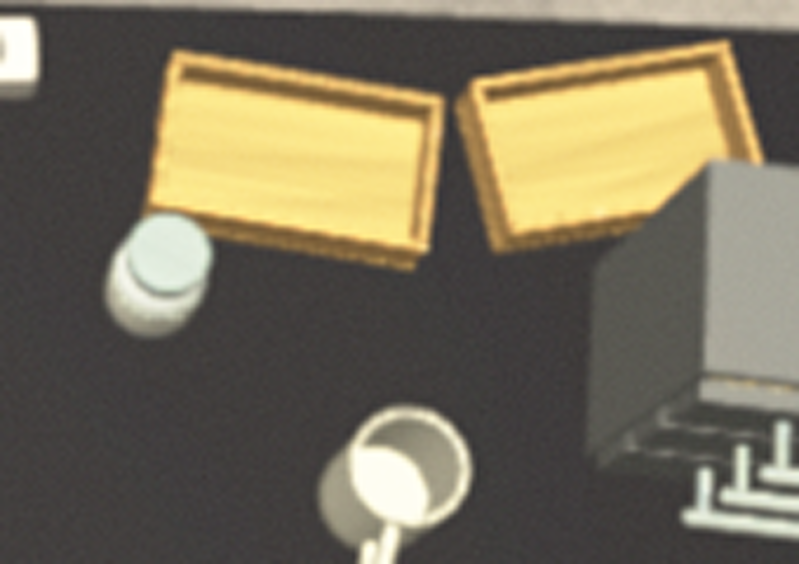

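View pics/c4.png

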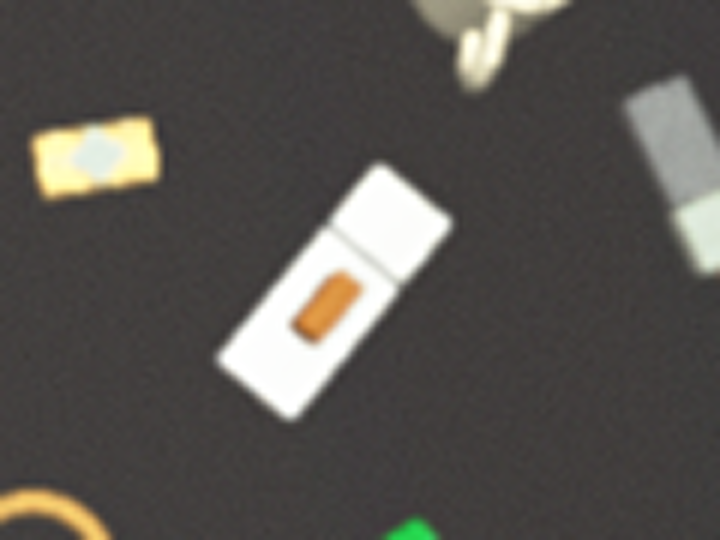

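View pics/c3.png

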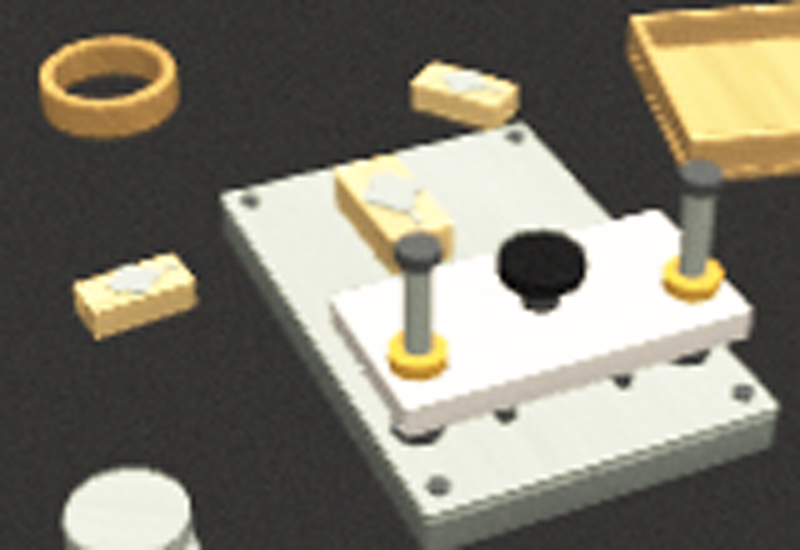

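Run:
```python
import cv2
t=cv2.imread("pics/top0.png")
cv2.imwrite("pics/c5.png",cv2.resize(t[200:275,155:275],None,fx=6,fy=6,interpolation=cv2.INTER_CUBIC))
from h import *
C=cam("top")
def m(name,x0,y0,f,pts,z):
    p=[((x+.5)/f-.5+x0,(y+.5)/f-.5+y0) for x,y in pts]
    w=unproj(C,p,z);print(name);print(np.round(w[:,:2]*1000,1).tolist()); return w[:,:2]
w=m("bed fl fr rr rl",160,135,5,[(418,503),(732,488),(702,40),(398,52)],.03)
print([np.linalg.norm(w[i]-w[(i+1)%4]) for i in range(4)])
for a,b in((0,3),(1,2)): print(np.degrees(np.arctan2(*(w[b]-w[a])[::-1])))
m("holes",160,135,5,[(438,477),(708,462)],.03)
w=m("platen",160,135,5,[(407,230),(714,215)],.075);print(np.linalg.norm(w[0]-w[1]))
m("rail front mid",160,135,5,[(512,283),(614,276)],.038)
m("knob",160,135,5,[(555,133)],.103)
w=m("die fl fr rr rl",160,135,5,[(577,434),(637,429),(629,303),(566,308)],.056)
print([np.linalg.norm(w[i]-w[(i+1)%4]) for i in range(4)],w.mean(0),np.degrees(np.arctan2(*(w[3]-w[0])[::-1])))
w=m("gauge bl br tr tl",310,190,6,[(218,360),(291,420),(453,222),(379,163)],.01)
print([np.linalg.norm(w[i]-w[(i+1)%4]) for i in range(4)])
print(np.degrees(np.arctan2(*(w[3]-w[0])[::-1])),np.degrees(np.arctan2(*(w[2]-w[1])[::-1])))
d=(w[2:].mean(0)-w[:2].mean(0));d/=np.linalg.norm(d);print("orig",w.mean(0)-0.015*d)
m("grip top c",310,190,6,[(331,302)],.044)
w=m("tray373",310,80,4.7,[(175,50),(445,95),(428,255),(150,205)],.032);print([np.linalg.norm(w[i]-w[(i+1)%4]) for i in range(4)])
w=m("tray440",310,80,4.7,[(470,88),(730,42),(500,235)],.032);print([np.linalg.norm(w[i]-w[(i+1)%3]) for i in range(3)])
```

```text
bed fl fr rr rl
[[411.1, 106.9], [424.6, -94.0], [726.3, -72.2], [713.6, 130.8]]
[np.float64(0.20134318383788027), np.float64(0.30254260214343576), np.float64(0.20341886832005823), np.float64(0.30349211947947174)]
4.519779116315094
4.129231301969574
holes
[[428.1, 94.6], [441.1, -78.4]]
platen
[[579.2, 116.1], [592.9, -78.4]]
0.19490231697619326
rail front mid
[[554.8, 50.2], [560.8, -15.9]]
knob
[[636.3, 23.2]]
die fl fr rr rl
[[453.6, 5.9], [457.5, -31.9], [538.9, -25.6], [534.8, 14.6]]
[np.float64(0.038014240766526666), np.float64(0.0816606251052919), np.float64(0.0403629401227022), np.float64(0.08172675259693228)] [ 0.49619924 -0.00924902] 6.070104487154703
gauge bl br tr tl
[[372.8, -225.4], [341.0, -264.6], [450.4, -355.8], [482.5, -315.5]]
[np.float64(0.050478708730232316), np.float64(0.14238399689591832), np.float64(0.05142366067437943), np.float64(0.14200599907987732)]
-39.4159834454185 -39.794539071138274
orig [ 0.40011426 -0.2807682 ]
grip top c
[[401.3, -280.2]]
tray373
[[920.6, -232.8], [891.3, -432.4], [765.7, -413.8], [798.2, -212.4]]
[np.float64(0.20177078552621908), np.float64(0.1269821600876168), np.float64(0.20400355840210402), np.float64(0.12402822596057667)]
tray440
[[897.6, -451.5], [943.3, -653.2], [782.8, -467.6]]
[np.float64(0.20679974815222413), np.float64(0.24532581496776265), np.float64(0.11599138131873278)]
```

View pics/c5.png

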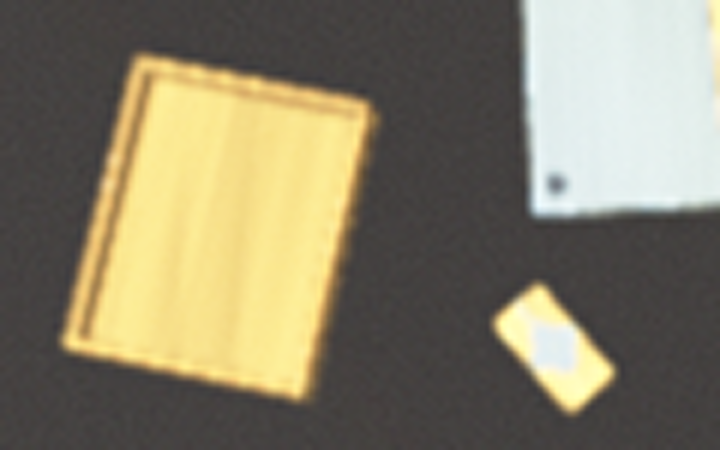

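```bash
cat >> h.py <<'E'
def goto(p,yaw):
    """delta from present pose to TCP p with tool down, tool-x at world yaw (deg)"""
    o=ctrl.get_obs();R0=R.from_rotvec(o["tool_rot"])
    a=np.radians(yaw);x=np.array([np.cos(a),np.sin(a),0]);z=np.array([0,0,-1.]);y=np.cross(z,x)
    Rt=R.from_matrix(np.c_[x,y,z])
    print("t",o["t"],"pos",np.round(o["tool_pos"],4),"F",np.round(o["contact_force"],1),"open",round(o["opening"],4))
    print("turn",np.round((R0.inv()*Rt).as_rotvec(degrees=True),2),"shift",np.round(R0.inv().apply(np.array(p)-o["tool_pos"]),4))
E
python3 - <<'E'
from h import *
C=cam("top")
p=[((x+.5)/6-.5+155,(y+.5)/6-.5+200) for x,y in [(135,55),(375,103),(305,400),(62,348)]]
w=unproj(C,p,.032)[:,:2];print(np.round(w*1000),w.mean(0),[np.linalg.norm(w[i]-w[(i+1)%4]) for i in range(4)])
print(np.degrees(np.arctan2(*(w[0]-w[3])[::-1])),np.degrees(np.arctan2(*(w[1]-w[2])[::-1])))
goto([.4962,-.0092,.22],94.2)
E
```

```text
[[493. 324.]
 [469. 193.]
 [310. 223.]
 [334. 353.]] [0.40145818 0.27319841] [np.float64(0.13322345138053376), np.float64(0.16189817565354736), np.float64(0.1326177392698699), np.float64(0.16104970101476915)]
-10.426824416575602 -10.641246826896428
t 0.15 pos [0.2098 0.5882 0.2303] F [-0.2 -0.5  0.2] open 0.0854
turn [ -0.03   0.09 -23.84] shift [-0.4664  0.4705  0.011 ]
```

The candidates for the die are (280,208) at 82x40 mm on the infeed, and the smaller blocks at (326,216) and (247,258). I choose (280,208). The tray at (191,238) measures 161x133 mm and matches; those at (373,113) and (440,110) are about 205 mm long and don't. The wide gauge is the white one at (366,238), and the green one at (367,295) is excluded. Crops c1, c4 and c5 agree with these choices. Now I'll move above the die.

jog_arm --deltas '[[[0,0,-24],[-0.466,0.47,0.011],0.085],[[0,0,-24],[-0.466,0.47,0.011],0.085],[[0,0,-24],[-0.466,0.47,0.011],0.085],[[0,0,-24],[-0.466,0.47,0.011],0.085],[[0,0,-24],[-0.466,0.47,0.011],0.085],[[0,0,-24],[-0.466,0.47,0.011],0.085],[[0,0,-24],[-0.466,0.47,0.011],0.085],[[0,0,-24],[-0.466,0.47,0.011],0.085],[[0,0,-24],[-0.466,0.47,0.011],0.085],[[0,0,-24],[-0.466,0.47,0.011],0.085],[[0,0,-24],[-0.466,0.47,0.011],0.085],[[0,0,-24],[-0.466,0.47,0.011],0.085]]'

```text
t: 1.15
tool_pos: [0.4255, 0.1377, 0.2229]
tool_rot: [2.135, 2.304, 0.001]
contact_force: [0.4, 1.3, 0.6]
opening: 0.0848
```

Run:
```python
from h import *
goto([.4962,-.0092,.22],94.2)
```

```text
t 1.15 pos [0.4255 0.1377 0.2229] F [0.4 1.3 0.6] open 0.0848
turn [ 0.03 -0.01  0.16] shift [-0.1518  0.0594  0.0029]
```

jog_arm --deltas '[[[0,0,0],[-0.12,0.048,0.003],0.085],[[0,0,0],[-0.12,0.048,0.003],0.085],[[0,0,0],[-0.12,0.048,0.003],0.085],[[0,0,0],[-0.12,0.048,0.003],0.085],[[0,0,0],[-0.12,0.048,0.003],0.085],[[0,0,0],[-0.12,0.048,0.003],0.085],[[0,0,0],[-0.12,0.048,0.003],0.085]]'

```text
t: 1.73
tool_pos: [0.4817, 0.0247, 0.2198]
tool_rot: [-2.133, -2.305, 0.0]
contact_force: [0.2, 0.2, -0.6]
opening: 0.0847
```

Run:
```python
from h import *
o=ctrl.get_obs();im=get_image("wrist");save("w1",im);np.savez("w1",**o)
goto([.4962,-.0092,.22],94.2)
C=cam("wrist",o)
# overlay prediction
im=im.copy();a=np.radians(4.2);Rm=np.array([[np.cos(a),-np.sin(a)],[np.sin(a),np.cos(a)]])
def W(l,z): return [list(Rm@np.array(q)+[.5867,.0192])+[z] for q in l]
def poly(P,c):
    q=proj(C,P);cv2.polylines(im,[np.round(q*8).astype(int)],True,c,1,cv2.LINE_AA,3)
poly(W([(-.17,-.1),(.13,-.1),(.13,.1),(-.17,.1)],.03),(255,0,0))
for s in(1,-1): poly(W([(-.03,s*.03),(.085,s*.03),(.085,s*.038),(-.03,s*.038)],.038),(0,0,255))
a=np.radians(6.1);Rm=np.array([[np.cos(a),-np.sin(a)],[np.sin(a),np.cos(a)]])
poly([list(Rm@np.array(q)+[.4962,-.0092])+[.056] for q in[(-.04,-.02),(.04,-.02),(.04,.02),(-.04,.02)]],(255,0,255))
save("w1o",im)
```

```text
t 1.7833 pos [0.4817 0.025  0.2199] F [-0.2 -0.2 -0.9] open 0.0853
turn [-0.01 -0.02  0.28] shift [-0.0352  0.0118 -0.0001]
```

View pics/w1o.png

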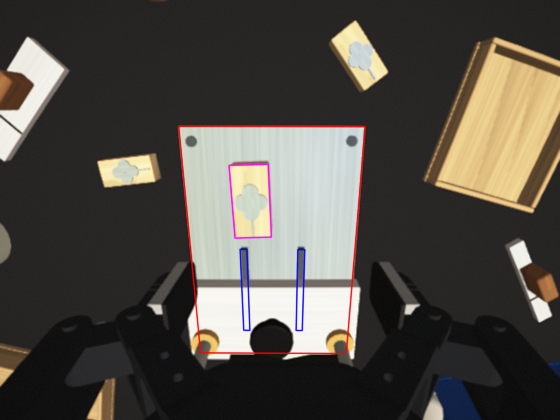

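The overlay matches: the bed outline, rails and die at (250,200) all coincide within 1-2 px. So the press is at (0.5867, 0.0192) with yaw 4.2°. Moving over the die and down.

jog_arm --deltas '[[[0,0,-1.6],[-0.035,0.012,0.02],0.085],[[0,0,-1.6],[-0.035,0.012,0.06],0.085],[[0,0,-1.6],[-0.035,0.012,0.1],0.085],[[0,0,-1.6],[-0.035,0.012,0.13],0.085],[[0,0,-1.6],[-0.035,0.012,0.15],0.085],[[0,0,-1.6],[-0.035,0.012,0.15],0.085],[[0,0,-1.6],[-0.035,0.012,0.15],0.085]]'

```text
t: 2.37
tool_pos: [0.4958, -0.009, 0.0693]
tool_rot: [-2.099, -2.334, 0.002]
contact_force: [-0.5, -0.7, -0.1]
opening: 0.0848
```

Run:
```python
from h import *
o=ctrl.get_obs();im=get_image("wrist");save("w2",im)
goto([.4962,-.0092,.034],96.1)
```

```text
t 2.4167 pos [ 0.4974 -0.0094  0.0712] F [0.7 0.2 1.2] open 0.0853
turn [ 0.07  0.02 -0.04] shift [ 0.0004 -0.0012  0.0372]
```

View pics/w2.png

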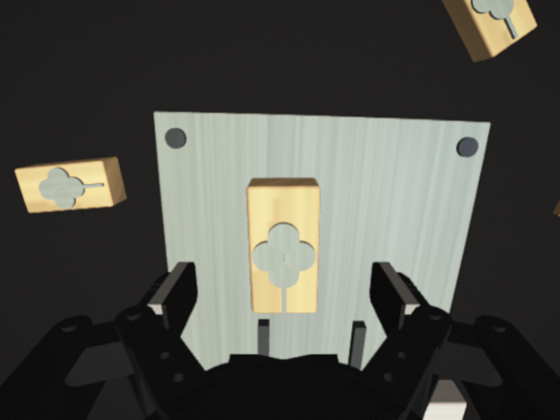

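The die is centred between the fingers at (284,245). Descending and gripping.

jog_arm --deltas '[[[0,0,0],[0,0,0.02],0.085],[[0,0,0],[0,0,0.036],0.085],[[0,0,0],[0,0,0.036],0.06],[[0,0,0],[0,0,0.036],0.03],[[0,0,0],[0,0,0.036],0.03],[[0,0,0],[0,0,0.036],0.03],[[0,0,0],[0,0,0.036],0.03],[[0,0,0],[0,0,0.036],0.03]]' --squeeze 40

```text
t: 3.08
tool_pos: [0.4988, -0.0105, 0.0365]
tool_rot: [2.101, 2.331, 0.004]
contact_force: [-0.3, 1.6, 7.1]
opening: 0.0388
```

jog_arm --deltas '[[[0,0,0],[0,0,-0.02],0.03],[[0,0,0],[0,0,-0.05],0.03],[[0,0,0],[0,0,-0.09],0.03],[[0,0,0],[0,0,-0.11],0.03],[[0,0,0],[0,0,-0.11],0.03],[[0,0,0],[0,0,-0.11],0.03]]'

```text
t: 3.58
tool_pos: [0.4979, -0.0105, 0.1459]
tool_rot: [2.101, 2.331, 0.003]
contact_force: [-0.1, 0.1, -2.1]
opening: 0.0391
```

Run:
```python
from h import *
o=ctrl.get_obs();im=get_image("wrist");save("w3",im)
goto([.402,.273,.147],79.5)
```

```text
t 3.6333 pos [ 0.4965 -0.0103  0.1438] F [-0.7  1.1 -1.7] open 0.0396
turn [-1.000e-02  0.000e+00  1.646e+01] shift [ 0.2916 -0.0646 -0.0032]
```

View pics/w3.png

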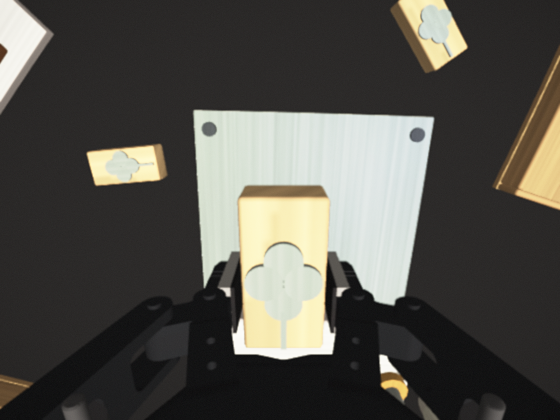

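The die is held at (283,270). Carrying it to above the tray.

jog_arm --deltas '[[[0,0,16.5],[0.292,-0.065,0],0.03],[[0,0,16.5],[0.292,-0.065,0],0.03],[[0,0,16.5],[0.292,-0.065,0],0.03],[[0,0,16.5],[0.292,-0.065,0],0.03],[[0,0,16.5],[0.292,-0.065,0],0.03],[[0,0,16.5],[0.292,-0.065,0],0.03],[[0,0,16.5],[0.292,-0.065,0],0.03],[[0,0,16.5],[0.292,-0.065,0],0.03],[[0,0,16.5],[0.292,-0.065,0],0.03],[[0,0,16.5],[0.292,-0.065,0],0.03],[[0,0,16.5],[0.292,-0.065,0],0.03],[[0,0,16.5],[0.292,-0.065,0],0.03]]'

```text
t: 4.63
tool_pos: [0.4018, 0.2721, 0.143]
tool_rot: [-2.418, -2.006, 0.003]
contact_force: [-0.3, -0.6, -1.2]
opening: 0.0393
```

Run:
```python
from h import *
o=ctrl.get_obs();im=get_image("wrist");save("w4",im)
goto([.402,.273,.016],79.5)
```

```text
t 4.6833 pos [0.4021 0.2721 0.1433] F [ 0.3  0.2 -1.4] open 0.0394
turn [-0.05  0.05 -0.15] shift [ 1.000e-03 -1.000e-04  1.273e-01]
```

View pics/w4.png

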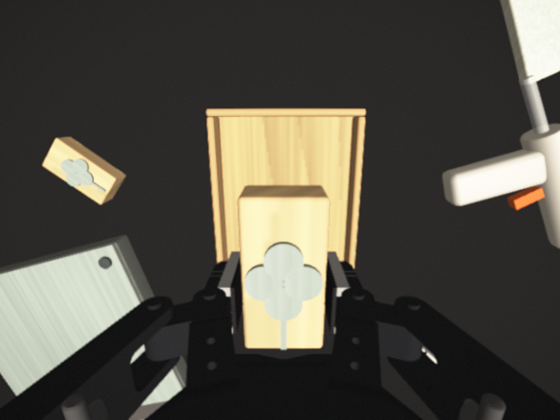

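jog_arm --deltas '[[[0,0,0],[0,0,0.035],0.03],[[0,0,0],[0,0,0.07],0.03],[[0,0,0],[0,0,0.1],0.03],[[0,0,0],[0,0,0.12],0.03],[[0,0,0],[0,0,0.129],0.03],[[0,0,0],[0,0,0.13],0.03],[[0,0,0],[0,0,0.13],0.03],[[0,0,0],[0,0,0.13],0.06],[[0,0,0],[0,0,0.13],0.062],[[0,0,0],[0,0,0.13],0.062],[[0,0,0],[0,0,0.13],0.062]]'

```text
t: 5.6
tool_pos: [0.4025, 0.2735, 0.0148]
tool_rot: [2.416, 2.008, 0.002]
contact_force: [0.2, 0.1, 0.2]
opening: 0.0616
```

jog_arm --deltas '[[[0,0,0],[0,0,-0.03],0.062],[[0,0,0],[0,0,-0.07],0.062],[[0,0,0],[0,0,-0.11],0.062],[[0,0,0],[0,0,-0.15],0.062],[[0,0,0],[0,0,-0.17],0.062],[[0,0,0],[0,0,-0.17],0.062],[[0,0,0],[0,0,-0.17],0.062]]'

```text
t: 6.18
tool_pos: [0.4028, 0.2739, 0.1861]
tool_rot: [2.415, 2.007, 0.007]
contact_force: [0.0, -0.8, -1.0]
opening: 0.0623
```

Run:
```python
from h import *
o=ctrl.get_obs();im=get_image("wrist");save("w5",im)
goto([.4005,-.2805,.18],50.4)
```

```text
t 6.2333 pos [0.4017 0.2733 0.184 ] F [ 0.2 -0.7 -0.3] open 0.0615
turn [ 1.000e-02 -1.000e-02  2.907e+01] shift [-0.5447  0.1     0.0039]
```

View pics/w5.png

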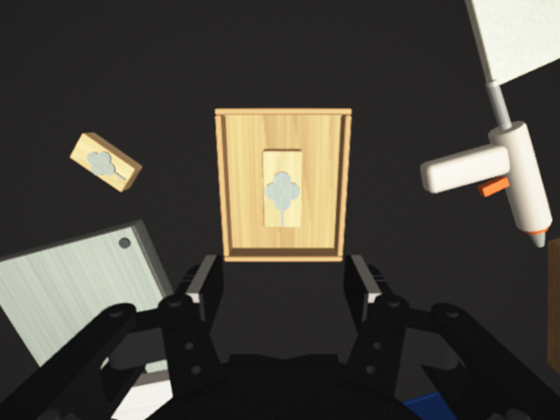

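The die lies flat in the tray at (283,188). Moving on to the wide gauge.

jog_arm --deltas '[[[0,0,29],[-0.545,0.1,0.0],0.062],[[0,0,29],[-0.545,0.1,0.0],0.062],[[0,0,29],[-0.545,0.1,0.0],0.062],[[0,0,29],[-0.545,0.1,0.0],0.062],[[0,0,29],[-0.545,0.1,0.0],0.062],[[0,0,29],[-0.545,0.1,0.0],0.062],[[0,0,29],[-0.545,0.1,0.0],0.062],[[0,0,29],[-0.545,0.1,0.0],0.062],[[0,0,29],[-0.545,0.1,0.0],0.062],[[0,0,29],[-0.545,0.1,0.0],0.062],[[0,0,29],[-0.545,0.1,0.0],0.062],[[0,0,29],[-0.545,0.1,0.0],0.062]]'

```text
t: 7.23
tool_pos: [0.399, -0.228, 0.1815]
tool_rot: [-2.839, -1.337, 0.002]
contact_force: [1.0, 0.5, 0.5]
opening: 0.062
```

jog_arm --deltas '[[[0,0,0],[0,0,0],0.062],[[0,0,0],[0,0,0],0.062]]'

```text
t: 7.4
tool_pos: [0.3991, -0.2276, 0.1814]
tool_rot: [-2.84, -1.331, 0.003]
contact_force: [-0.0, 0.8, -0.4]
opening: 0.062
```

Run:
```python
from h import *
goto([.4005,-.2805,.18],50.4)
```

```text
t 7.4 pos [ 0.3991 -0.2276  0.1814] F [-0.   0.8 -0.4] open 0.062
turn [-0.3  -0.01 -0.18] shift [-0.0398  0.0349  0.0012]
```

jog_arm --deltas '[[[0,0,0],[-0.04,0.035,0.03],0.062],[[0,0,0],[-0.04,0.035,0.06],0.062],[[0,0,0],[-0.04,0.035,0.08],0.062],[[0,0,0],[-0.04,0.035,0.08],0.062],[[0,0,0],[-0.04,0.035,0.08],0.062]]'

```text
t: 7.82
tool_pos: [0.401, -0.2773, 0.1016]
tool_rot: [-2.836, -1.339, 0.003]
contact_force: [-0.1, 0.4, 0.2]
opening: 0.062
```

Run:
```python
from h import *
goto([.4005,-.2805,.014],50.4)
o=ctrl.get_obs();im=get_image("wrist").copy();C=cam("wrist",o)
a=np.radians(-39.6);Rm=np.array([[np.cos(a),-np.sin(a)],[np.sin(a),np.cos(a)]])
def poly(l,z,c):
    q=proj(C,[list(Rm@np.array(p)+[.4005,-.2805])+[z] for p in l]);cv2.polylines(im,[np.round(q*8).astype(int)],True,c,1,cv2.LINE_AA,3)
poly([(-.055,-.025),(.085,-.025),(.085,.025),(-.055,.025)],.01,(255,0,0))
poly([(-.02,-.01),(.02,-.01),(.02,.01),(-.02,.01)],.044,(0,0,255))
poly([(.04,-.025),(.04,.025)],.01,(0,200,0))
save("w6",im)
```

```text
t 7.8167 pos [ 0.401  -0.2773  0.1016] F [-0.1  0.4  0.2] open 0.062
turn [-0.34 -0.04  0.14] shift [-0.0028  0.0022  0.0876]
```

View pics/w6.png

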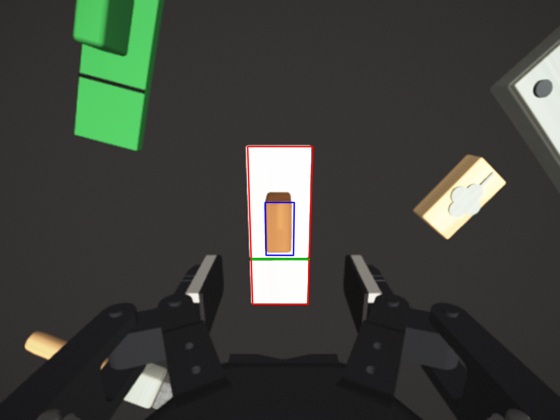

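Overlay fits the white gauge at (280,225). Descending and gripping.

jog_arm --deltas '[[[0,0,0],[-0.003,0.002,0.03],0.062],[[0,0,0],[-0.003,0.002,0.06],0.062],[[0,0,0],[-0.003,0.002,0.08],0.062],[[0,0,0],[-0.003,0.002,0.086],0.062],[[0,0,0],[-0.003,0.002,0.086],0.04],[[0,0,0],[-0.003,0.002,0.086],0.015],[[0,0,0],[-0.003,0.002,0.086],0.01],[[0,0,0],[-0.003,0.002,0.086],0.01],[[0,0,0],[-0.003,0.002,0.086],0.01],[[0,0,0],[-0.003,0.002,0.086],0.01],[[0,0,0],[-0.003,0.002,0.086],0.01],[[0,0,0],[-0.003,0.002,0.086],0.01]]' --squeeze 60

```text
t: 8.87
tool_pos: [0.4035, -0.2846, 0.0207]
tool_rot: [2.838, 1.338, 0.003]
contact_force: [0.0, 2.7, 7.2]
opening: 0.019
```

jog_arm --deltas '[[[0,0,0],[0,0,-0.02],0.01],[[0,0,0],[0,0,-0.05],0.01],[[0,0,0],[0,0,-0.09],0.01],[[0,0,0],[0,0,-0.1],0.01],[[0,0,0],[0,0,-0.1],0.01],[[0,0,0],[0,0,-0.1],0.01]]'

```text
t: 9.37
tool_pos: [0.4018, -0.2834, 0.118]
tool_rot: [2.841, 1.339, 0.0]
contact_force: [-0.5, -0.1, -3.4]
opening: 0.0186
```

Run:
```python
from h import *
o=ctrl.get_obs();im=get_image("wrist");save("w7",im)
a=np.radians(4.2);d=np.array([np.cos(a),np.sin(a)])
p=np.array([.5867,.0192])-.122*d;print(p)
goto([*p,.12],94.2)
```

```text
[0.46502763 0.01026494]
t 9.4167 pos [ 0.4009 -0.2826  0.1163] F [ 0.   0.3 -3.4] open 0.0191
turn [ -0.14  -0.07 -43.75] shift [ 0.2667 -0.137  -0.0033]
```

View pics/w7.png

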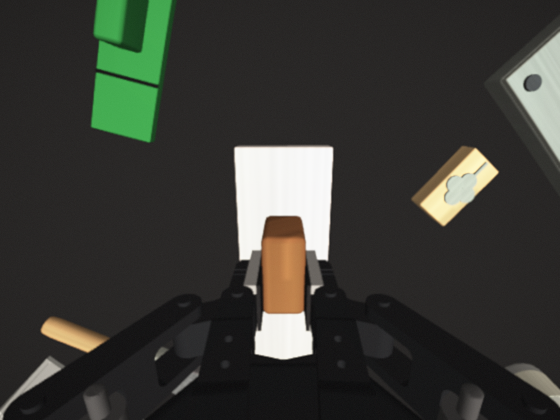

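Run:
```python
from h import *
o=ctrl.get_obs();C=cam("wrist",o)
Ri=R.from_rotvec(o["tool_rot"]).inv()
for dz in(.0205,.018):
  w=unproj(C,[(235,147),(283.5,147),(332,147),(240,238),(331,238)],o["tool_pos"][2]-dz+.01)
  print(np.round(Ri.apply(w-o["tool_pos"])*1000,1))
```

```text
[[-24.3 -59.9  10.7]
 [  0.  -59.9  10.7]
 [ 24.3 -59.9  10.7]
 [-23.7 -10.8  10.5]
 [ 26.1 -10.8  10.5]]
[[-23.9 -60.1   8.2]
 [  0.  -60.1   8.2]
 [ 23.9 -60.2   8.2]
 [-23.4 -11.8   8. ]
 [ 25.7 -11.9   8. ]]
```

jog_arm --deltas '[[[0,0,-43.8],[0.267,-0.137,-0.003],0.01],[[0,0,-43.8],[0.267,-0.137,-0.003],0.01],[[0,0,-43.8],[0.267,-0.137,-0.003],0.01],[[0,0,-43.8],[0.267,-0.137,-0.003],0.01],[[0,0,-43.8],[0.267,-0.137,-0.003],0.01],[[0,0,-43.8],[0.267,-0.137,-0.003],0.01],[[0,0,-43.8],[0.267,-0.137,-0.003],0.01],[[0,0,-43.8],[0.267,-0.137,-0.003],0.01],[[0,0,-43.8],[0.267,-0.137,-0.003],0.01],[[0,0,-43.8],[0.267,-0.137,-0.003],0.01],[[0,0,-43.8],[0.267,-0.137,-0.003],0.01],[[0,0,-43.8],[0.267,-0.137,-0.003],0.01]]'

```text
t: 10.42
tool_pos: [0.4655, 0.0085, 0.1201]
tool_rot: [-2.139, -2.299, 0.002]
contact_force: [-0.4, 0.1, -2.4]
opening: 0.0189
```

Run:
```python
from h import *
o=ctrl.get_obs();im=get_image("wrist");save("w8",im);save("s8",get_image("scene"))
goto([.465,.0103,.12],94.2)
```

```text
t 10.5167 pos [0.4658 0.0085 0.1207] F [-0.4 -0.3 -3. ] open 0.019
turn [-0.04  0.   -0.08] shift [ 0.0018 -0.0007  0.0007]
```

View pics/w8.png

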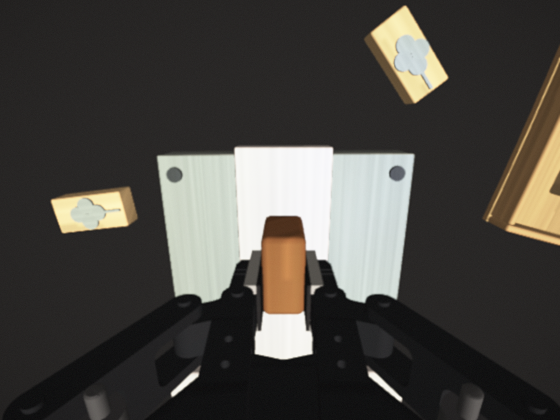

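View pics/s8.png

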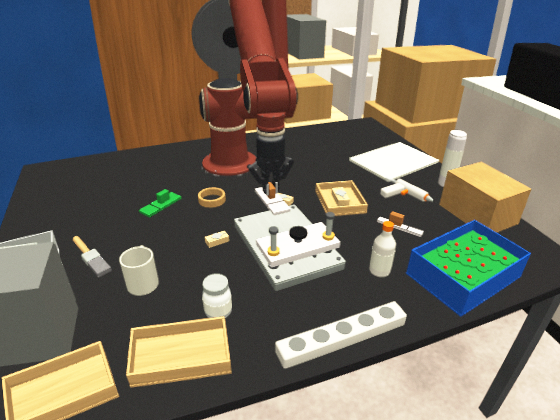

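jog_arm --deltas '[[[0,0,0],[0.0018,-0.001,0.025],0.01],[[0,0,0],[0.0018,-0.001,0.045],0.01],[[0,0,0],[0.0018,-0.001,0.06],0.01],[[0,0,0],[0.0018,-0.001,0.066],0.01],[[0,0,0],[0.0018,-0.001,0.066],0.01],[[0,0,0],[0.0018,-0.001,0.066],0.01]]'

```text
t: 11.02
tool_pos: [0.4653, 0.011, 0.0555]
tool_rot: [2.138, 2.301, 0.0]
contact_force: [-0.3, 0.0, -2.1]
opening: 0.0189
```

Run:
```python
from h import *
o=ctrl.get_obs();save("w9",get_image("wrist"));save("s9",get_image("scene")[170:300,180:360]);save("t9",get_image("top")[130:250,210:340])
for n in("s9","t9"):
    i=cv2.imread(f"pics/{n}.png");cv2.imwrite(f"pics/{n}.png",cv2.resize(i,None,fx=4.4,fy=4.4,interpolation=cv2.INTER_CUBIC))
goto([.465,.0103,.0505],94.2)
```

```text
t 11.1667 pos [0.4662 0.0111 0.0566] F [-0.4 -0.4 -2.3] open 0.019
turn [0.16 0.03 0.04] shift [-0.0008 -0.0013  0.0061]
```

View pics/s9.png

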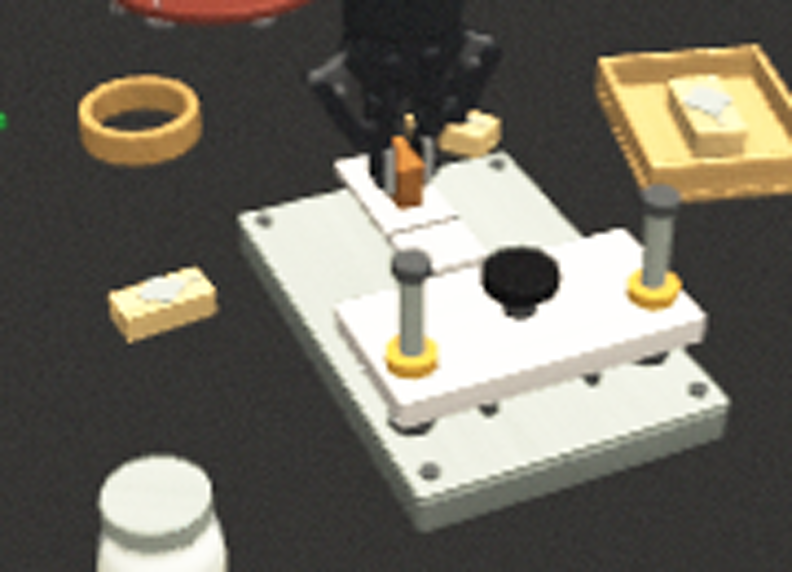

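View pics/w9.png

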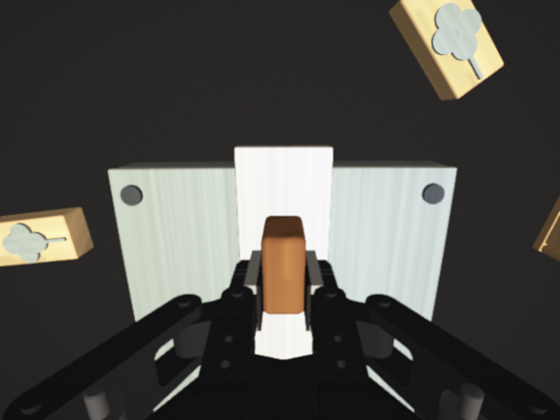

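View pics/t9.png

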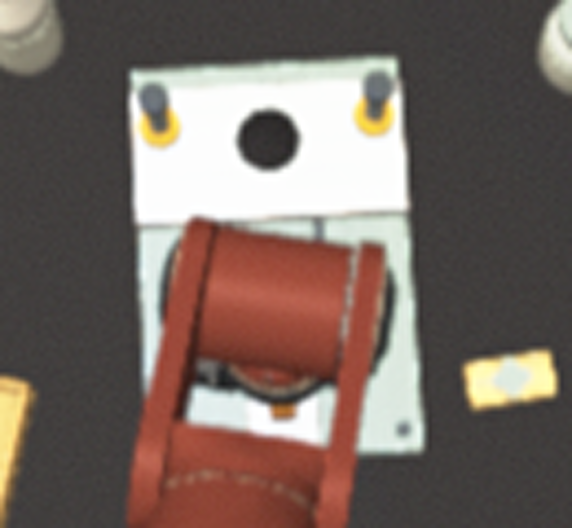

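The gauge is centred on the infeed just above the bed, with the line visible at (425,222) in the scene crop. Lowering until contact.

jog_arm --deltas '[[[0,0,0],[0,0,0.002],0.01],[[0,0,0],[0,0,0.004],0.01],[[0,0,0],[0,0,0.005],0.01],[[0,0,0],[0,0,0.005],0.01],[[0,0,0],[0,0,0.005],0.01]]'

```text
t: 11.58
tool_pos: [0.4654, 0.0114, 0.0508]
tool_rot: [2.137, 2.302, 0.001]
contact_force: [-2.5, 0.3, 3.6]
opening: 0.0191
```

Run:
```python
from h import *
goto([.465,.0103,.0505],94.2)
```

```text
t 11.5833 pos [0.4654 0.0114 0.0508] F [-2.5  0.3  3.6] open 0.0191
turn [0.04 0.02 0.07] shift [-0.0011 -0.0005  0.0003]
```

jog_arm --deltas '[[[0,0,0],[-0.001,0.0,-0.001],0.01],[[0,0,0],[-0.001,0.01,-0.001],0.01],[[0,0,0],[-0.001,0.02,-0.001],0.01],[[0,0,0],[-0.001,0.03,-0.001],0.01],[[0,0,0],[-0.001,0.04,-0.001],0.01],[[0,0,0],[-0.001,0.05,-0.001],0.01],[[0,0,0],[-0.001,0.06,-0.001],0.01],[[0,0,0],[-0.001,0.07,-0.001],0.01],[[0,0,0],[-0.001,0.08,-0.001],0.01],[[0,0,0],[-0.001,0.08,-0.001],0.01],[[0,0,0],[-0.001,0.08,-0.001],0.01]]'

```text
t: 12.5
tool_pos: [0.5456, 0.0164, 0.0509]
tool_rot: [2.137, 2.302, 0.001]
contact_force: [1.1, 0.4, -1.0]
opening: 0.0188
```

Run:
```python
from h import *
o=ctrl.get_obs();save("w10",get_image("wrist"));save("s10",get_image("scene")[170:300,180:360])
for n in("s10",):
    i=cv2.imread(f"pics/{n}.png");cv2.imwrite(f"pics/{n}.png",cv2.resize(i,None,fx=4.4,fy=4.4,interpolation=cv2.INTER_CUBIC))
a=np.radians(4.2);p=np.array([.5867,.0192])-.035*np.array([np.cos(a),np.sin(a)])
goto([*p,.051],94.2)
```

```text
t 12.6 pos [0.545  0.0164 0.0509] F [ 1.1  1.4 -1.7] open 0.0188
turn [0.03 0.   0.06] shift [-0.0003  0.0068 -0.    ]
```

View pics/s10.png

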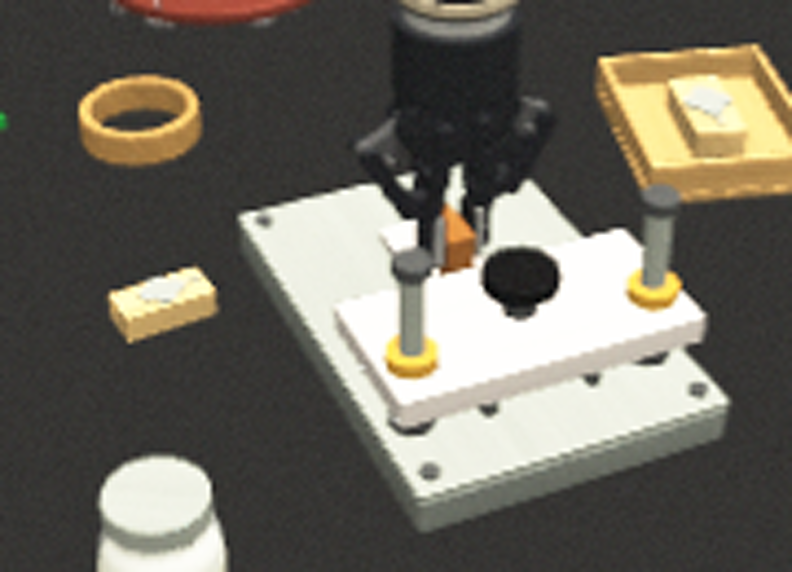

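View pics/w10.png

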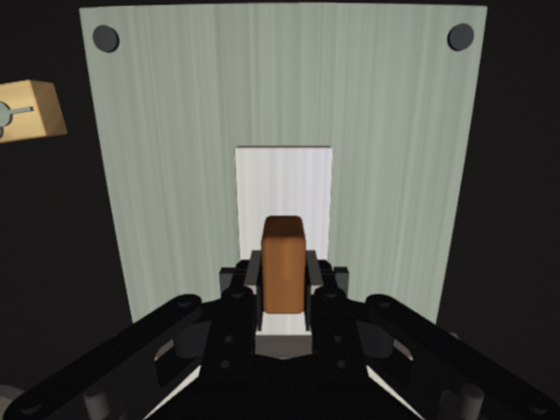

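Run:
```python
from h import *
o=ctrl.get_obs();C=cam("wrist",o)
a=np.radians(4.2);Rm=np.array([[np.cos(a),-np.sin(a)],[np.sin(a),np.cos(a)]])
f=lambda px,z:print(np.round((unproj(C,px,z)[:,:2]-[.5867,.0192])@Rm*1000,1))
f([(236,147),(284,147),(331,147),(238,230),(330,230)],.04)
f([(82,10),(284,6),(487,8),(105,39),(461,37)],.03)
```

```text
[[-102.   -24.1]
 [-102.     0. ]
 [-102.    23.6]
 [ -57.4  -24.9]
 [ -57.5   25.2]]
[[-1.675e+02 -9.830e+01]
 [-1.677e+02 -1.000e-01]
 [-1.688e+02  9.860e+01]
 [-1.542e+02 -8.860e+01]
 [-1.555e+02  8.740e+01]]
```

jog_arm --deltas '[[[0,0,0],[0,0.004,0],0.01],[[0,0,0],[0,0.007,0],0.01],[[0,0,0],[0,0.007,0],0.01],[[0,0,0],[0,0.007,0.0005],0.01],[[0,0,0],[0,0.007,0.0005],0.03],[[0,0,0],[0,0.007,0.0005],0.04],[[0,0,0],[0,0.007,0.0005],0.04],[[0,0,0],[0,0.007,0.0005],0.04]]'

```text
t: 13.27
tool_pos: [0.5519, 0.0169, 0.0506]
tool_rot: [2.137, 2.302, 0.0]
contact_force: [-0.3, 0.6, 0.4]
opening: 0.0402
```

jog_arm --deltas '[[[0,0,0],[0,0,-0.03],0.04],[[0,0,0],[0,0,-0.06],0.04],[[0,0,0],[0,-0.03,-0.09],0.04],[[0,0,0],[0,-0.06,-0.1],0.04],[[0,0,0],[0,-0.09,-0.1],0.04],[[0,0,0],[0,-0.09,-0.1],0.04],[[0,0,0],[0,-0.09,-0.1],0.04]]'

```text
t: 13.85
tool_pos: [0.4612, 0.0103, 0.1505]
tool_rot: [2.137, 2.301, 0.001]
contact_force: [-0.1, -0.1, 0.2]
opening: 0.04
```

Run:
```python
from h import *
o=ctrl.get_obs();np.savez("w11",**o);save("w11",get_image("wrist"));save("s11",get_image("scene")[170:300,180:360]);save("t11",get_image("top")[130:250,210:340])
for n in("s11","t11"):
    i=cv2.imread(f"pics/{n}.png");cv2.imwrite(f"pics/{n}.png",cv2.resize(i,None,fx=4.4,fy=4.4,interpolation=cv2.INTER_CUBIC))
print(o)
```

```text
{'t': 13.85, 'q': array([-1.39250188e-01, -2.93349737e-01,  2.06624646e+00,  4.26795283e-05,
        1.36762215e+00, -1.78406806e+00]), 'dq': array([ 0.00245148,  0.05349952, -0.04871735,  0.00054069, -0.01085712,
        0.00163375]), 'effort': array([ 3.35441600e-02, -2.42254561e+01, -3.50231302e+01, -1.27981367e-02,
        1.37141766e-01, -1.02267365e-02]), 'tool_pos': array([0.46117295, 0.01030031, 0.15050874]), 'tool_rot': array([2.13714848e+00, 2.30148157e+00, 1.01864057e-03]), 'contact_force': array([-0.12862272, -0.12419052,  0.24637047]), 'wrist_torque': array([-0.05182617,  0.05035453, -0.04052665]), 'opening': 0.03995620123227768}
```

View pics/s11.png

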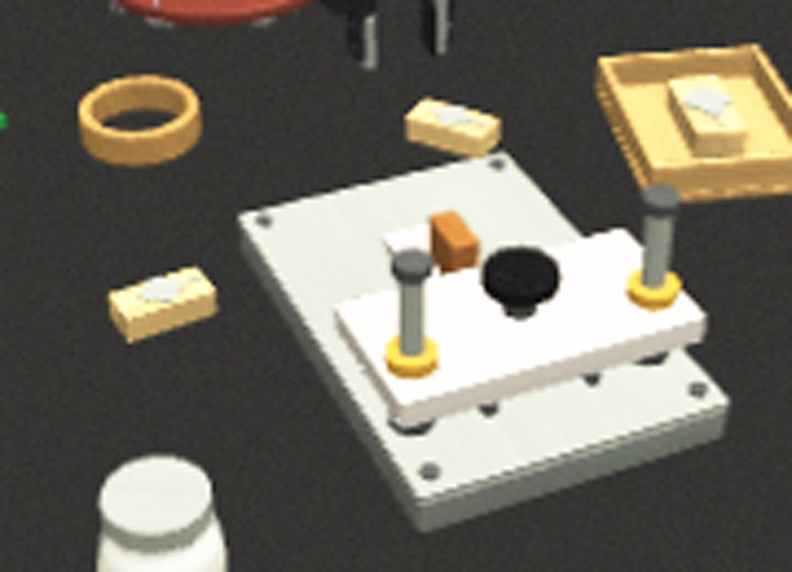

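View pics/w11.png

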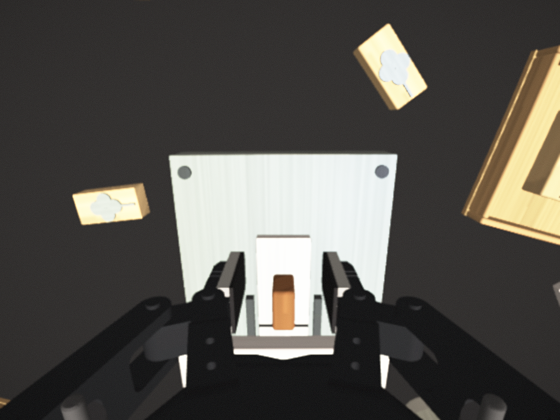

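View pics/t11.png

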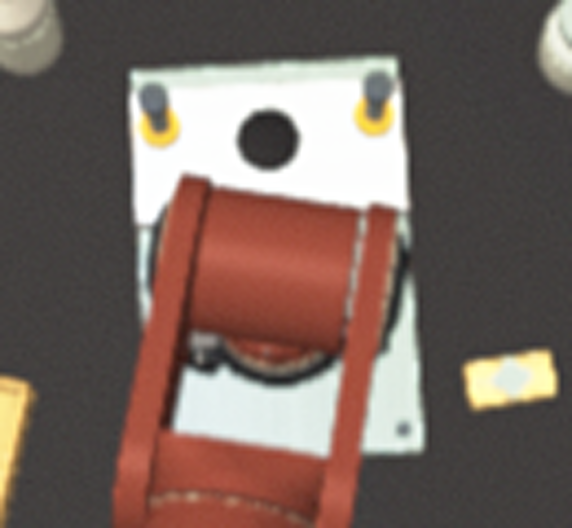

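Run:
```python
import cv2
i=cv2.imread("pics/w11.png")[225:365,230:345];cv2.imwrite("pics/w11c.png",cv2.resize(i,None,fx=4.2,fy=4.2,interpolation=cv2.INTER_CUBIC))
from h import *
o=dict(np.load("w11.npz"));C=cam("wrist",o)
a=np.radians(4.2);Rm=np.array([[np.cos(a),-np.sin(a)],[np.sin(a),np.cos(a)]])
def W(l): return [list(Rm@np.array(q[:2])+[.5867,.0192])+[q[2]] for q in l]
print(proj(C,W([(-.17,0,.03),(-.155,.085,.03),(-.155,-.085,.03),(-.095,0,.04),(0,0,.04),(-.03,.034,.038),(-.03,-.034,.038),(0,0,.058),(0,0,.078),(0,0,.05),(0,0,.07)])).round(1))
```

```text
[[283.5 153.2]
 [379.6 170.7]
 [187.1 170.4]
 [283.3 238. ]
 [283.2 325.4]
 [317.9 298.6]
 [248.5 298.5]
 [283.2 337.9]
 [283.2 353.6]
 [283.2 332.1]
 [283.2 347. ]]
```

View pics/w11c.png

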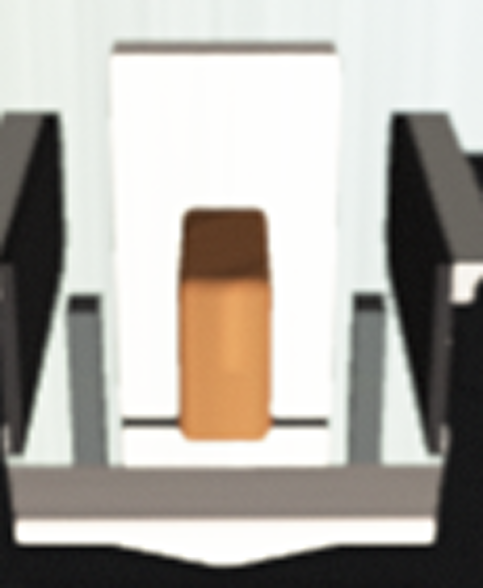

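The line reads row 325.5 against 325.4 predicted for level, so it is within about 1 mm. To check without parallax, I'll put the wrist camera straight above the platen edge.

jog_arm --deltas '[[[0,0,0],[0,0,-0.04],0.04],[[0,0,0],[0,0.03,-0.06],0.03],[[0,0,0],[0,0.07,-0.06],0.0],[[0,0,0],[0,0.11,-0.06],0.0],[[0,0,0],[0,0.15,-0.06],0.0],[[0,0,0],[0,0.19,-0.06],0.0],[[0,0,0],[0,0.2,-0.06],0.0],[[0,0,0],[0,0.2,-0.06],0.0],[[0,0,0],[0,0.2,-0.06],0.0]]'

```text
t: 14.75
tool_pos: [0.6622, 0.0252, 0.209]
tool_rot: [-2.136, -2.301, 0.002]
contact_force: [0.3, 0.2, -0.5]
opening: 0.0001
```

Run:
```python
from h import *
o=ctrl.get_obs();im=get_image("wrist");save("w12",im);np.savez("w12",**o)
C=cam("wrist",o)
a=np.radians(4.2);Rm=np.array([[np.cos(a),-np.sin(a)],[np.sin(a),np.cos(a)]])
def W(l): return [list(Rm@np.array(q[:2])+[.5867,.0192])+[q[2]] for q in l]
print((C[2][:3,3][:2]-[.5867,.0192])@Rm)
print(proj(C,W([(-.155,.085,.03),(-.155,-.085,.03),(-.095,0,.04),(0,0,.04),(0,0,.054),(0,0,.074),(.01,0,.04)])).round(1))
goto([.6366,.0229,.2],94.2)
```

```text
[ 0.00110016 -0.00043631]
[[377.5 -59.7]
 [189.6 -60.3]
 [283.5   8.4]
 [283.2 116. ]
 [283.3 115.9]
 [283.3 115.8]
 [283.2 126.4]]
t 14.8 pos [0.6615 0.0252 0.2096] F [-0.6 -0.1  0.1] open 0.0001
turn [-0.1  -0.01  0.07] shift [-0.0004 -0.0249  0.0096]
```

View pics/w12.png

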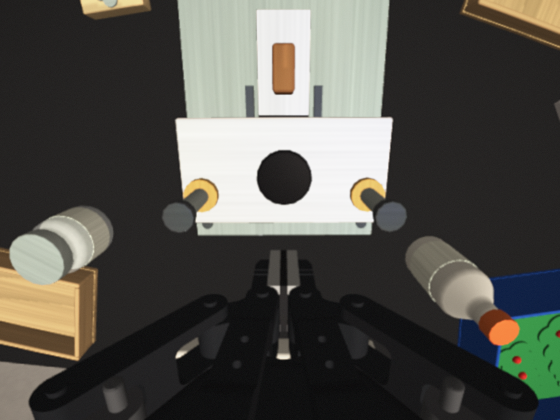

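Run:
```python
import cv2
i=cv2.imread("pics/w12.png")
c=i[98:133,240:330];cv2.imwrite("pics/w12c.png",cv2.resize(c,None,fx=8.8,fy=8.8,interpolation=cv2.INTER_NEAREST))
g=cv2.cvtColor(i,cv2.COLOR_BGR2GRAY)
for a,b in((260,272),(273,292),(293,306),(200,235),(330,370)): print(a,b,[int(g[r,a:b].mean()) for r in range(108,126)])
```

```text
260 272 [239, 239, 240, 240, 240, 240, 224, 124, 64, 148, 226, 238, 241, 242, 243, 244, 244, 245]
273 292 [239, 239, 239, 239, 240, 240, 224, 124, 71, 156, 229, 239, 241, 242, 243, 244, 244, 245]
293 306 [242, 242, 242, 242, 243, 243, 230, 131, 75, 160, 233, 240, 241, 242, 243, 243, 244, 245]
200 235 [197, 197, 198, 198, 198, 198, 198, 198, 193, 190, 215, 233, 240, 241, 243, 243, 244, 244]
330 370 [207, 207, 207, 207, 207, 207, 207, 207, 198, 190, 229, 241, 242, 242, 242, 243, 244, 245]
```

View pics/w12c.png

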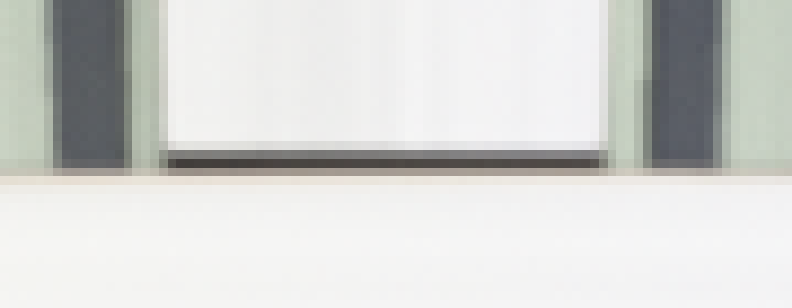

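From above, the line (rows 115-116) lies right along the platen's front edge (row 117) and parallel to it. It is less than 1 mm short and centred between the rails, so I accept it. Next the knob: the fingers are closed, and I'll move over it and down.

jog_arm --deltas '[[[0,0,0],[0,-0.025,0.0],0.0],[[0,0,0],[0,-0.025,0.03],0.0],[[0,0,0],[0,-0.025,0.06],0.0],[[0,0,0],[0,-0.025,0.085],0.0],[[0,0,0],[0,-0.025,0.094],0.0],[[0,0,0],[0,-0.025,0.094],0.0],[[0,0,0],[0,-0.025,0.094],0.0]]'

```text
t: 15.38
tool_pos: [0.6364, 0.0232, 0.1173]
tool_rot: [2.137, 2.302, 0.0]
contact_force: [0.2, -0.6, 0.3]
opening: 0.0002
```

Run:
```python
from h import *
goto([.6366,.0229,.09],94.2)
```

```text
t 15.3833 pos [0.6364 0.0232 0.1173] F [ 0.2 -0.6  0.3] open 0.0002
turn [0.03 0.   0.06] shift [-0.0003  0.0001  0.0273]
```

jog_arm --deltas '[[[0,0,0],[0,0,0.003],0.0],[[0,0,0],[0,0,0.006],0.0],[[0,0,0],[0,0,0.009],0.0],[[0,0,0],[0,0,0.012],0.0],[[0,0,0],[0,0,0.015],0.0],[[0,0,0],[0,0,0.018],0.0],[[0,0,0],[0,0,0.02],0.0],[[0,0,0],[0,0,0.02],0.0]]'

```text
t: 16.05
tool_pos: [0.637, 0.0232, 0.0978]
tool_rot: [2.137, 2.302, 0.0]
contact_force: [-1.7, -0.8, 5.9]
opening: 0.0002
```

jog_arm --deltas '[[[0,0,0],[0,0,0.002],0.0],[[0,0,0],[0,0,0.004],0.0],[[0,0,0],[0,0,0.006],0.0],[[0,0,0],[0,0,0.006],0.0],[[0,0,0],[0,0,0.006],0.0]]'

```text
t: 16.47
tool_pos: [0.637, 0.0232, 0.092]
tool_rot: [2.137, 2.302, 0.0]
contact_force: [-2.6, 0.3, 6.3]
opening: 0.0
```

jog_arm --deltas '[[[0,0,0],[0,0,0.001],0.0],[[0,0,0],[0,0,0.002],0.0],[[0,0,0],[0,0,0.002],0.0]]'

```text
t: 16.72
tool_pos: [0.637, 0.0232, 0.0902]
tool_rot: [2.137, 2.302, 0.0]
contact_force: [-2.9, 0.4, 7.9]
opening: 0.0001
```

jog_arm --deltas '[[[0,0,0],[0,0,0.001],0.0],[[0,0,0],[0,0,0.001],0.0],[[0,0,0],[0,0,0.001],0.0]]'

```text
t: 16.97
tool_pos: [0.637, 0.0232, 0.09]
tool_rot: [2.137, 2.302, -0.0]
contact_force: [-5.9, -1.2, 10.7]
opening: -0.0002
```

jog_arm --deltas '[[[0,0,0],[0,0,0.001],0.0],[[0,0,0],[0,0,0.001],0.0],[[0,0,0],[0,0,0.001],0.0]]'

```text
t: 17.22
tool_pos: [0.637, 0.0232, 0.09]
tool_rot: [2.137, 2.303, -0.0]
contact_force: [-8.0, 0.0, 15.9]
opening: -0.0001
```

The TCP stopped at 0.0900 m while the force rose to 16 N, so the platen rests on the 10 mm blade. Retreating and checking.

jog_arm --deltas '[[[0,0,0],[0,0,-0.02],0.0],[[0,0,0],[0,0,-0.05],0.0],[[0,0,0],[0,0,-0.09],0.0],[[0,0,0],[0,0.025,-0.12],0.0],[[0,0,0],[0,0.025,-0.12],0.0],[[0,0,0],[0,0.025,-0.12],0.0]]'

```text
t: 17.72
tool_pos: [0.6638, 0.025, 0.2099]
tool_rot: [2.134, 2.299, 0.006]
contact_force: [-0.2, -0.5, -1.0]
opening: 0.0002
```

Run:
```python
from h import *
o=ctrl.get_obs();im=get_image("wrist");save("w13",cv2.resize(im[90:140,230:340],None,fx=7,fy=7,interpolation=cv2.INTER_NEAREST))
s=get_image("scene");save("s13",cv2.resize(s[170:300,180:360],None,fx=4.4,fy=4.4,interpolation=cv2.INTER_CUBIC));save("s13f",s)
print(o["tool_pos"],o["contact_force"])
```

```text
[0.66376224 0.0250019  0.20994921] [-0.19568563 -0.54384653 -1.02135317]
```

View pics/w13.png

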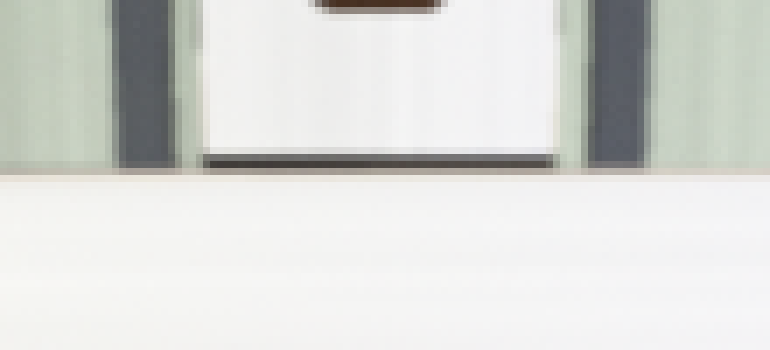

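View pics/s13.png

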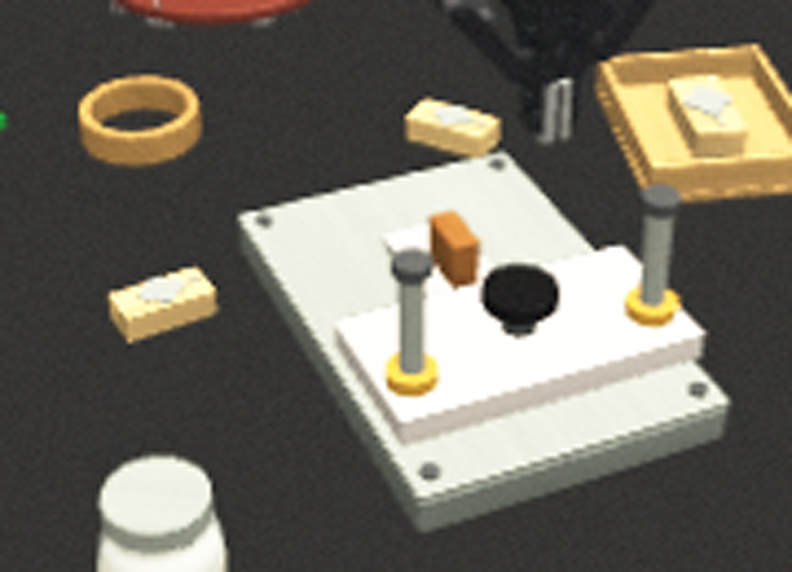

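View pics/s13f.png

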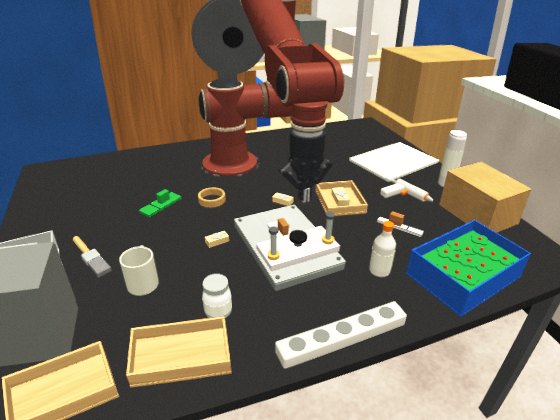

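The platen is down on the blade, and the line still runs along its edge (crop row 165, edge 175). The die is in the tray and nothing else has moved. Handing in.

```bash
python3 -c "
from station import job
print(job.finish_job())"
```

```text
the job is handed in; nothing more can be done
None
```

The job is done and handed in at about 18 s of the 72 s allowed; no verdict was reported.

- **Die:** I moved the largest clover die from the infeed to the 160 x 130 mm wooden tray, where it lies flat.
- **Gauge:** I slid the white wide gauge straight between the rails and released it. Viewed from straight above, the line is parallel to the platen's front edge and about 1 mm or less in front of it. I left that offset uncorrected.
- **Platen:** I then pushed the platen down with closed fingers. The tool stopped at z = 0.0900 m while the force rose to about 16 N, which is the height expected with the platen resting on the 10 mm blade.

After I backed off, the pictures showed the line and gauge unmoved and the platen down. They also showed the die in the tray, the other objects where they started, and the robot touching nothing. No check failed. One earlier measurement disagreed slightly: the oblique wrist view put the line exactly level, against up to 1 mm short from above.

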